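# Isolate the disinfection lamps, spread the jars, switch back on

## Task

The jars in the UV disinfection tray are heaped up, so the light does not reach them all. Throw the lamp switch off (lever fully over to its red end) before you touch any jar, spread the heap so that one jar stands upright on the tray floor wholly inside each of the four marked quarters, then throw the lever fully back over to its green end. Don't disturb the bottle and the tape dispenser.

Things in the scene. Friction and masses are not known exactly. Their poses are not given: they have to be found in the camera images.
- lever (a joint): angle of the switch lever about its horizontal hinge (the switch box's y axis), rad: 0 = fully off, leaning 0.6 rad from vertical to the red end (box's -x); 1.2 = fully on, leaning 0.6 rad to the green end (box's +x). The heavy bar tips it over-centre: from upright (0.6) it falls to whichever end is nearer and stays there; about 1.5 N at the bar lifts it off an end. It starts on.
- lever_bar (a point): centre of the lever's black crossbar, a round bar 76 mm long, 20 mm in diameter, parallel to the hinge (box's y), carried by two steel arms (10 mm thick, 38 mm apart) 90 mm from the hinge; moves with the lever
- lever_pivot (a point): point on the lever's hinge axis, midway along it, 66 mm above the table; axes as switch_box
- switch_box: grey switch box fixed to the table, 130 mm (x) by 80 mm (y) by 60 mm high, its hinge brackets reach 76 mm; stands left or right of the tray. Red patch on the top at its -x end (off), green patch at its +x end (on). Origin: centre of its underside, z up
- tray: white square tray fixed to the table, 240 mm outside, 220 mm inside, floor 6 mm thick, rim 10 mm thick rising to 14 mm above the table; a blue cross divides its floor into four 110 mm square quarters. Along its -x and +x edges, outside the rim, stand lamp bars 36 mm wide, 260 mm long (centred 142 mm from the middle), up to 52 mm high. Origin: underside, centre; axes along the edges, z up
- quarter0 (a point): centre of the tray quarter on the tray's +x, +y side, on the tray floor (6 mm above the table); axes as the tray
- quarter1 (a point): centre of the tray quarter on the tray's +x, -y side, on the tray floor (6 mm above the table); axes as the tray
- quarter2 (a point): centre of the tray quarter on the tray's -x, +y side, on the tray floor (6 mm above the table); axes as the tray
- quarter3 (a point): centre of the tray quarter on the tray's -x, -y side, on the tray floor (6 mm above the table); axes as the tray
- jar0: amber jar with a paper band and green flat lid, a closed upright cylinder 48 mm in diameter and 70 mm high, about 130 g; origin: centre of its underside, z up along the jar. All four jars are alike and interchangeable. At the start it is one of three standing on the tray floor about 4 mm apart, in a triangle.
- jar1: amber jar with a paper band and green flat lid, a closed upright cylinder 48 mm in diameter and 70 mm high, about 130 g; origin: centre of its underside, z up along the jar. All four jars are alike and interchangeable. At the start it is one of three standing on the tray floor about 4 mm apart, in a triangle.
- jar2: amber jar with a paper band and green flat lid, a closed upright cylinder 48 mm in diameter and 70 mm high, about 130 g; origin: centre of its underside, z up along the jar. All four jars are alike and interchangeable. At the start it is one of three standing on the tray floor about 4 mm apart, in a triangle.
- jar3: amber jar with a paper band and green flat lid, a closed upright cylinder 48 mm in diameter and 70 mm high, about 130 g; origin: centre of its underside, z up along the jar. All four jars are alike and interchangeable. At the start it sits on top of the other three.
- carton: bystander: open cardboard box of small green-capped vials, fixed, 140 mm (x) by 90 mm (y) by 80 mm high, on the other side of the tray from the switch; origin: underside, centre
- bottle: bystander: white and blue disinfectant bottle, loose, 64 mm in diameter, 144 mm high; origin: underside, centre
- tape: bystander: red desk tape dispenser with a roll of brown tape, loose, 170 mm (x) by 60 mm by 98 mm high; origin: underside, centre
Not all that is in view belongs to the job. What is shaped like the jar3 but brown or pink is not meant. What is shaped like the jar0 but blue is not meant.

How it is judged:
On the way, in this order (a step that is already met when the one before it is completed fails the run):
1. the lever is thrown fully off (below 0.1 rad) (value of joint lever below 0.1 rad), for 0.2 s.
2. with the lever still off, one jar stands upright on the floor inside each of the four quarters (value of joint lever below 0.1 rad and ((x of jar0 in the frame of tray between 0.022 and 0.088 m and y of jar0 in the frame of tray between 0.022 and 0.088 m and z of jar0 in the frame of tray below 0.011 m and angle between jar0's own z axis and vertical below 0.1 rad) or (x of jar1 in the frame of tray between 0.022 and 0.088 m and y of jar1 in the frame of tray between 0.022 and 0.088 m and z of jar1 in the frame of tray below 0.011 m and angle between jar1's own z axis and vertical below 0.1 rad) or (x of jar2 in the frame of tray between 0.022 and 0.088 m and y of jar2 in the frame of tray between 0.022 and 0.088 m and z of jar2 in the frame of tray below 0.011 m and angle between jar2's own z axis and vertical below 0.1 rad) or (x of jar3 in the frame of tray between 0.022 and 0.088 m and y of jar3 in the frame of tray between 0.022 and 0.088 m and z of jar3 in the frame of tray below 0.011 m and angle between jar3's own z axis and vertical below 0.1 rad)) and ((x of jar0 in the frame of tray between 0.022 and 0.088 m and y of jar0 in the frame of tray between -0.088 and -0.022 m and z of jar0 in the frame of tray below 0.011 m and angle between jar0's own z axis and vertical below 0.1 rad) or (x of jar1 in the frame of tray between 0.022 and 0.088 m and y of jar1 in the frame of tray between -0.088 and -0.022 m and z of jar1 in the frame of tray below 0.011 m and angle between jar1's own z axis and vertical below 0.1 rad) or (x of jar2 in the frame of tray between 0.022 and 0.088 m and y of jar2 in the frame of tray between -0.088 and -0.022 m and z of jar2 in the frame of tray below 0.011 m and angle between jar2's own z axis and vertical below 0.1 rad) or (x of jar3 in the frame of tray between 0.022 and 0.088 m and y of jar3 in the frame of tray between -0.088 and -0.022 m and z of jar3 in the frame of tray below 0.011 m and angle between jar3's own z axis and vertical below 0.1 rad)) and ((x of jar0 in the frame of tray between -0.088 and -0.022 m and y of jar0 in the frame of tray between 0.022 and 0.088 m and z of jar0 in the frame of tray below 0.011 m and angle between jar0's own z axis and vertical below 0.1 rad) or (x of jar1 in the frame of tray between -0.088 and -0.022 m and y of jar1 in the frame of tray between 0.022 and 0.088 m and z of jar1 in the frame of tray below 0.011 m and angle between jar1's own z axis and vertical below 0.1 rad) or (x of jar2 in the frame of tray between -0.088 and -0.022 m and y of jar2 in the frame of tray between 0.022 and 0.088 m and z of jar2 in the frame of tray below 0.011 m and angle between jar2's own z axis and vertical below 0.1 rad) or (x of jar3 in the frame of tray between -0.088 and -0.022 m and y of jar3 in the frame of tray between 0.022 and 0.088 m and z of jar3 in the frame of tray below 0.011 m and angle between jar3's own z axis and vertical below 0.1 rad)) and ((x of jar0 in the frame of tray between -0.088 and -0.022 m and y of jar0 in the frame of tray between -0.088 and -0.022 m and z of jar0 in the frame of tray below 0.011 m and angle between jar0's own z axis and vertical below 0.1 rad) or (x of jar1 in the frame of tray between -0.088 and -0.022 m and y of jar1 in the frame of tray between -0.088 and -0.022 m and z of jar1 in the frame of tray below 0.011 m and angle between jar1's own z axis and vertical below 0.1 rad) or (x of jar2 in the frame of tray between -0.088 and -0.022 m and y of jar2 in the frame of tray between -0.088 and -0.022 m and z of jar2 in the frame of tray below 0.011 m and angle between jar2's own z axis and vertical below 0.1 rad) or (x of jar3 in the frame of tray between -0.088 and -0.022 m and y of jar3 in the frame of tray between -0.088 and -0.022 m and z of jar3 in the frame of tray below 0.011 m and angle between jar3's own z axis and vertical below 0.1 rad)) and linear speed of each of jar0, jar1, jar2, jar3 below 0.02 m/s), for 0.2 s.
At the end, for the whole second after the job is handed in: Lever fully on (above 1.1 rad), still; each tray quarter holds one jar on the tray floor (within 5 mm), upright within 0.1 rad, at rest, its centre 22 to 88 mm from both lines of the cross (inside its quarter, give or take 2 mm) (value of joint lever above 1.1 rad and velocity of joint lever between -0.1 and 0.1 rad/s and ((x of jar0 in the frame of tray between 0.022 and 0.088 m and y of jar0 in the frame of tray between 0.022 and 0.088 m and z of jar0 in the frame of tray below 0.011 m and angle between jar0's own z axis and vertical below 0.1 rad) or (x of jar1 in the frame of tray between 0.022 and 0.088 m and y of jar1 in the frame of tray between 0.022 and 0.088 m and z of jar1 in the frame of tray below 0.011 m and angle between jar1's own z axis and vertical below 0.1 rad) or (x of jar2 in the frame of tray between 0.022 and 0.088 m and y of jar2 in the frame of tray between 0.022 and 0.088 m and z of jar2 in the frame of tray below 0.011 m and angle between jar2's own z axis and vertical below 0.1 rad) or (x of jar3 in the frame of tray between 0.022 and 0.088 m and y of jar3 in the frame of tray between 0.022 and 0.088 m and z of jar3 in the frame of tray below 0.011 m and angle between jar3's own z axis and vertical below 0.1 rad)) and ((x of jar0 in the frame of tray between 0.022 and 0.088 m and y of jar0 in the frame of tray between -0.088 and -0.022 m and z of jar0 in the frame of tray below 0.011 m and angle between jar0's own z axis and vertical below 0.1 rad) or (x of jar1 in the frame of tray between 0.022 and 0.088 m and y of jar1 in the frame of tray between -0.088 and -0.022 m and z of jar1 in the frame of tray below 0.011 m and angle between jar1's own z axis and vertical below 0.1 rad) or (x of jar2 in the frame of tray between 0.022 and 0.088 m and y of jar2 in the frame of tray between -0.088 and -0.022 m and z of jar2 in the frame of tray below 0.011 m and angle between jar2's own z axis and vertical below 0.1 rad) or (x of jar3 in the frame of tray between 0.022 and 0.088 m and y of jar3 in the frame of tray between -0.088 and -0.022 m and z of jar3 in the frame of tray below 0.011 m and angle between jar3's own z axis and vertical below 0.1 rad)) and ((x of jar0 in the frame of tray between -0.088 and -0.022 m and y of jar0 in the frame of tray between 0.022 and 0.088 m and z of jar0 in the frame of tray below 0.011 m and angle between jar0's own z axis and vertical below 0.1 rad) or (x of jar1 in the frame of tray between -0.088 and -0.022 m and y of jar1 in the frame of tray between 0.022 and 0.088 m and z of jar1 in the frame of tray below 0.011 m and angle between jar1's own z axis and vertical below 0.1 rad) or (x of jar2 in the frame of tray between -0.088 and -0.022 m and y of jar2 in the frame of tray between 0.022 and 0.088 m and z of jar2 in the frame of tray below 0.011 m and angle between jar2's own z axis and vertical below 0.1 rad) or (x of jar3 in the frame of tray between -0.088 and -0.022 m and y of jar3 in the frame of tray between 0.022 and 0.088 m and z of jar3 in the frame of tray below 0.011 m and angle between jar3's own z axis and vertical below 0.1 rad)) and ((x of jar0 in the frame of tray between -0.088 and -0.022 m and y of jar0 in the frame of tray between -0.088 and -0.022 m and z of jar0 in the frame of tray below 0.011 m and angle between jar0's own z axis and vertical below 0.1 rad) or (x of jar1 in the frame of tray between -0.088 and -0.022 m and y of jar1 in the frame of tray between -0.088 and -0.022 m and z of jar1 in the frame of tray below 0.011 m and angle between jar1's own z axis and vertical below 0.1 rad) or (x of jar2 in the frame of tray between -0.088 and -0.022 m and y of jar2 in the frame of tray between -0.088 and -0.022 m and z of jar2 in the frame of tray below 0.011 m and angle between jar2's own z axis and vertical below 0.1 rad) or (x of jar3 in the frame of tray between -0.088 and -0.022 m and y of jar3 in the frame of tray between -0.088 and -0.022 m and z of jar3 in the frame of tray below 0.011 m and angle between jar3's own z axis and vertical below 0.1 rad)) and linear speed of each of jar0, jar1, jar2, jar3 below 0.02 m/s); the robot touches nothing.
It fails at once if the robot touches a jar (more than 0.5 N) while the lever is not off (above 0.3 rad) (value of joint lever above 0.3 rad and (contact force between any of the fingers, the arm and jar0 above 0.5 N or contact force between any of the fingers, the arm and jar1 above 0.5 N or contact force between any of the fingers, the arm and jar2 above 0.5 N or contact force between any of the fingers, the arm and jar3 above 0.5 N)).
It fails at once if the bottle or the tape dispenser is moved more than 30 mm or tipped (distance of any of bottle, tape from where it was at the start of the episode above 0.03 m or angle between any of bottle, tape's own z axis and vertical above 0.4 rad).
It also fails if it takes over 72 s, if anything falls off the work surface, if the arm or the gripper's body presses on something with over 40 N, if the wrist force passes 120 N, or if a joint passes its speed limit or range.

## Robot

A 6-joint arm with a two-finger parallel gripper is mounted at the origin on the work surface. World frame = base frame: x ahead of the robot, y to its left, z up, the work surface at z = 0. Lengths are in m, angles in rad, forces in N, time in s.
With the tool pointing down it reaches from about 0.375 to 0.925 m from the base axis. Payload 5.7 kg.
Tool frame: the origin (TCP) lies between the finger pads; the fingertips stand 17 mm ahead of it and the grasp point (between the pads) lies 2 mm behind it (bot.tips_ahead is the distance from the TCP to the fingertips, in m); z points along the fingers, y is the direction in which the jaws open and shut (so a half turn about z gives the same grasp; the last joint's range is limited). The gripper opens to 85 mm and grips with 20 to 120 N. Pads are 22 mm wide; open, the fingers measure 114 mm over their backs; the gripper's body (76 mm by 85 mm) begins 54 mm behind the grasp point. The pads swing forward as they close: fully open they stand 13 mm farther back than shut.
Start: joints at [-1.221, 0.359, 1.51, -0, 1.272, -0.115], TCP at [0.269, -0.536, 0.248] pointing down, gripper open.
Joint ranges: [-2.97, 2.97], [-1.01, 2.36], [0.21, 2.38], [-0.96, 4.11], [0.2, 2.71], [-2.98, 2.98]. Speed limits (rad/s): [2.39, 2.39, 3.14, 3.14, 3.14, 3.14].

## Interface

Orientations are given as a unit quaternion [x, y, z, w].
In Python, from bench import monitor, vision, ticket, bot gives the robot as it stands.
- The arm moves only by the tool play_rows, never from a script. Its argument "series" is a list of rows, each a list of 7 numbers: the opening, from -1 (shut) to 1 (fully open), then the shift along the tool's x, y, z in cm, then the turn, a rotation vector about the tool's x, y, z in degrees. In form: [[gripper, tx, ty, tz, wx, wy, wz], ...]. A call has 1 to 5 rows; each row is the pose to reach, as a shift and turn from the pose measured when the call began, along the tool's axes at that moment; what a row does not reach only later rows make up. A row lasts 1/12 s, in which the tool goes at most 41.7 mm and 7.16 degrees, less where a joint would pass 70% of its speed; a pose out of reach is approached as far as the arm can. A call with a gripper value outside its range is refused whole. The fingers move at their own pace and stop on an object; "squeeze" is the grip in N (left out, the last holds). Time passes only in rows, so rows that repeat a pose let the fingers close. It gives the time, the measured TCP pose, the force and the opening at its end, in the units of the state.
- monitor.observe(): the state, without advancing time (a new reading comes with each control period).
- vision.camera(name): name is "side" or "top"; returns the picture (384x512x3 uint8, blue, green, red); there is no depth.
- vision.camera_params(name): a dict with "mtx" (3x3 intrinsics, pixels), "xyz" and "orientation" of the camera in the world. Camera axes: x right, y down, z forward; pixel columns grow to the right and rows downward; lengths in m; the calibration is good to about 2 mm. A picture is of the moment at which its call begins. camera_params takes no time and is no camera call.
- ticket.job_done(): hands the job in, once; it reports no verdict.
The state is a dict: "time": time; "joint_pos": joint angles; "joint_vel": joint speeds; "effort": joint torques, N m; "ee_pos": TCP position; "eef_rot": TCP orientation; "contact_force": force on the tool from outside, world axes, zero at the start; "moment": the same for the moment, N m; "width": finger opening in m.
Only numpy, scipy, OpenCV 4.12 (cv2) and the standard library are available. Lean on these libraries where they do the work, as an engineer would, in place of code of your own. Each camera call takes 0.05 s, during which the arm holds its last target. There are 200 camera calls.

## Working session

There is one attempt and no reset: what is moved stays moved. The work goes in short steps, Python scripts to look and compute and a tool call to move; the robot and the scene stay as the last step left them, time stands still between calls to the robot, and variables do not carry over. Pictures are saved under pics/ and viewed, about 8 in all and at most 12, crops included, and the job is handed in when it is done.

Besides the shell and the picture viewer there is one more tool, called after "Call:" by a JSON object that holds its "method" and its "body". play_rows: Moves the arm, as the interface text tells. Its arguments: {"type":"object","properties":{"series":{"type":"array","items":{"type":"array","items":{"type":"number"}}},"squeeze":{"type":"number"}},"required":["series"]}

```bash
mkdir -p pics
python3 - <<'E'
from bench import monitor, vision, ticket, bot
import cv2,json
for n in("top","side"):
    im=vision.camera(n); cv2.imwrite(f"pics/{n}0.png",im)
    p=vision.camera_params(n); print(n,p)
s=monitor.observe();print(s)
E
python3 -c "
import cv2
for n in('top','side'):
    im=cv2.imread(f'pics/{n}0.png');cv2.imwrite(f'pics/{n}0b.png',cv2.resize(im,(800,600),interpolation=cv2.INTER_CUBIC))"
```

```text
top {'mtx': array([[349.63572117,   0.        , 262.12994477],
       [  0.        , 349.63572117, 192.38294711],
       [  0.        ,   0.        ,   1.        ]]), 'xyz': array([ 0.46484366, -0.01214995,  0.95947793]), 'orientation': array([-0.69922258,  0.71298893, -0.03560768,  0.03829707])}
side {'mtx': array([[384.70643058,   0.        , 247.5390146 ],
       [  0.        , 384.70643058, 195.86388767],
       [  0.        ,   0.        ,   1.        ]]), 'xyz': array([0.46966671, 0.7480432 , 0.85576982]), 'orientation': array([-0.06399666,  0.92168957, -0.38172938,  0.02598922])}
{'time': 0.1, 'joint_pos': array([-1.22110783e+00,  3.59457241e-01,  1.51135552e+00,  2.97481071e-05,
        1.27252217e+00, -1.15091661e-01]), 'joint_vel': array([ 3.24496821e-04, -8.99298852e-04, -3.19959105e-03, -3.54927015e-05,
        2.29640242e-04,  1.67044186e-03]), 'effort': array([ 4.58677659e-04, -5.28652561e+01, -2.79351926e+01, -1.76354438e-04,
        5.10274636e-03,  1.33499304e-05]), 'ee_pos': array([ 0.26873268, -0.53577335,  0.24751127]), 'eef_rot': array([ 9.73119370e-01,  2.30299658e-01, -8.78328687e-05, -8.66812992e-04]), 'contact_force': array([-0.73006436,  0.45836669,  0.4956959 ]), 'moment': array([ 0.01109763, -0.04815378,  0.04583486]), 'width': 0.08545109691451426}
```

View pics/top0b.png

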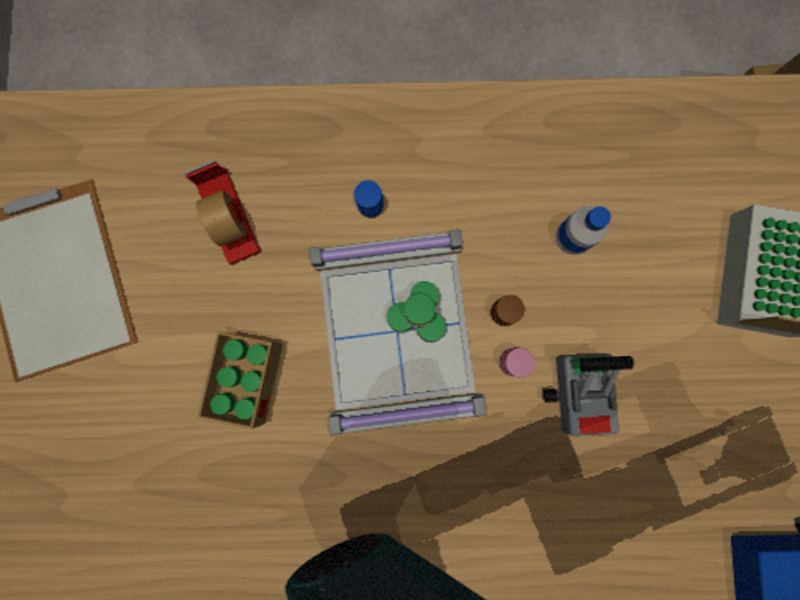

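View pics/side0b.png

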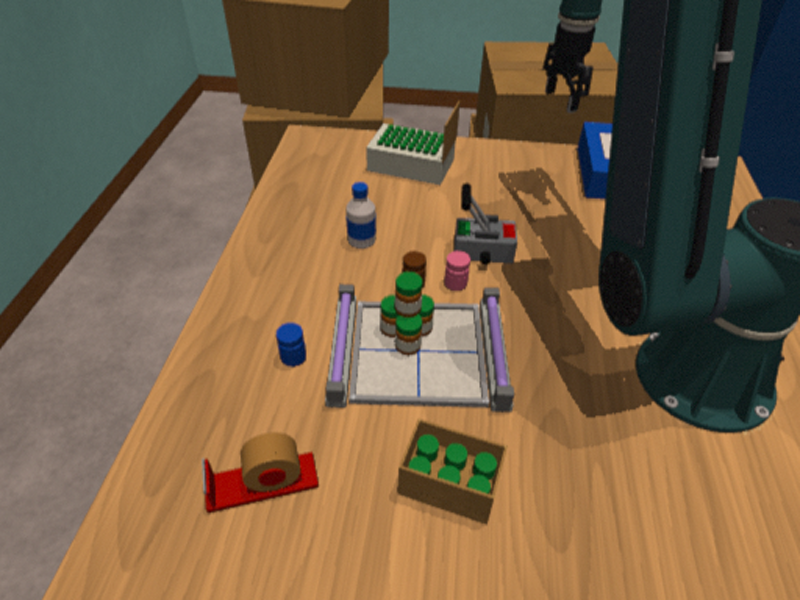

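The top view shows the tray near (400,330), the heaped green-lidded jars near (420,310), and the switch near (590,395) with its bar at the green end (605,363). The bottle is at (585,230) and the tape at (225,215). The brown, pink and blue jars are not part of the job. I'll enlarge the tray and switch.

```bash
cat > h.py <<'E'
import numpy as np, cv2
from scipy.spatial.transform import Rotation as R
def ray(p,uv):
    d=R.from_quat(p["orientation"]).apply(np.linalg.solve(p["mtx"],[uv[0],uv[1],1.])); return np.array(p["xyz"]),d
def hit(p,uv,z):
    o,d=ray(p,uv); return o+d*(z-o[2])/d[2]
def proj(p,X):
    c=R.from_quat(p["orientation"]).inv().apply(np.atleast_2d(X)-p["xyz"])@np.array(p["mtx"]).T
    return c[:,:2]/c[:,2:]
def crop(im,x0,y0,w,h,k,fn):
    cv2.imwrite(fn,cv2.resize(im[y0:y0+h,x0:x0+w],None,fx=k,fy=k,interpolation=cv2.INTER_CUBIC))
E
python3 -c "
from h import *
crop(cv2.imread('pics/top0.png'),200,140,220,150,3.6,'pics/c1.png')"
```

```text
(no output)
```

View pics/c1.png

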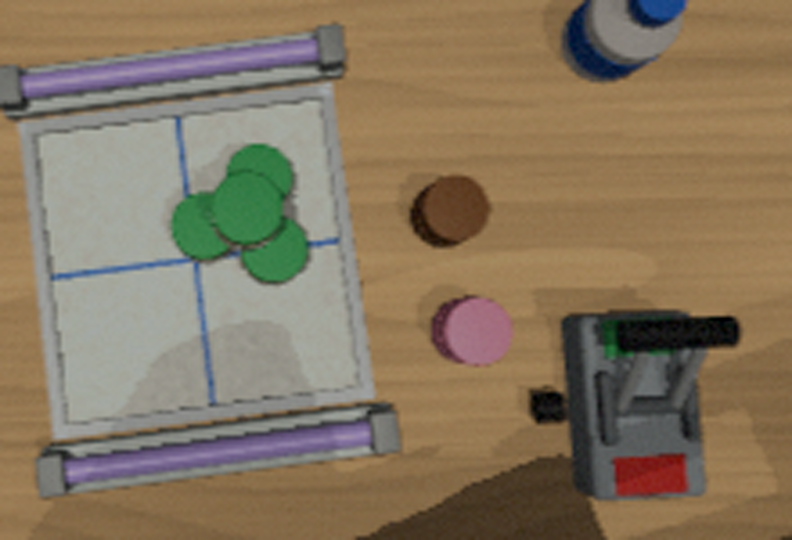

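Run:
```python
from h import *
from bench import vision
p=vision.camera_params("top")
f=lambda u,v,z:hit(p,(200+(u+.5)/3.6-.5,140+(v+.5)/3.6-.5),z)
np.set_printoptions(precision=4,suppress=True)
P={}
for n,u,v,z in [("cen",197,260,.006),("ctop",179,118,.006),("cbot",213,404,.006),("cl",52,277,.006),("cr",338,240,.006),("jt",248,207,.146),("ja",260,177,.076),("jb",203,226,.076),("jc",275,249,.076),
("boxTL",582,318,.06),("boxTR",690,313,.06),("boxBR",706,493,.06),("boxBL",590,497,.06),("red",651,475,.06),("barL",622,333,.14),("barR",735,331,.14),("brown",455,209,.07),("pink",478,331,.07),("bottlecap",660,2,.144),("lampT",330,45,.052),("lampB",385,430,.052)]:
    P[n]=f(u,v,z); print(n,P[n])
print(P["ctop"]-P["cbot"],P["cl"]-P["cr"],np.linalg.norm(P["ctop"]-P["cbot"]),np.linalg.norm(P["cl"]-P["cr"]))
for k in("jt","ja","jb","jc"): print(k,[round(float(np.linalg.norm(P[k]-P[m])),3) for m in("ja","jb","jc")])
```

```text
cen [0.512  0.0127 0.006 ]
ctop [0.621  0.0247 0.006 ]
cbot [0.404  0.0026 0.006 ]
cl [0.5013 0.1227 0.006 ]
cr [ 0.525  -0.0944  0.006 ]
jt [ 0.5388 -0.0246  0.146 ]
ja [ 0.5662 -0.0346  0.076 ]
jb [0.5323 0.0063 0.076 ]
jc [ 0.5152 -0.044   0.076 ]
boxTL [ 0.4628 -0.2613  0.06  ]
boxTR [ 0.4649 -0.3381  0.06  ]
boxBR [ 0.3394 -0.342   0.06  ]
boxBL [ 0.3382 -0.2608  0.06  ]
red [ 0.3525 -0.3043  0.06  ]
barL [ 0.4529 -0.2645  0.14  ]
barR [ 0.4528 -0.3374  0.14  ]
brown [ 0.5414 -0.1724  0.07  ]
pink [ 0.4552 -0.1852  0.07  ]
bottlecap [ 0.6696 -0.2996  0.144 ]
lampT [ 0.6654 -0.0887  0.052 ]
lampB [ 0.3864 -0.12    0.052 ]
[0.217  0.0221 0.    ] [-0.0238  0.2171  0.    ] 0.21811194600647513 0.21838334001084542
jt [0.076, 0.077, 0.076]
ja [0.0, 0.053, 0.052]
jb [0.053, 0.0, 0.053]
jc [0.052, 0.053, 0.0]
```

The measurements agree with the given sizes: lid spacing is 52–53 mm, the cross arms are 218 mm, and the bar is at x≈0.452. Tray centre is (0.513, 0.014) with yaw 6°, and box centre is (0.401, −0.300). In tray coordinates the jars are at ja (48,−54), already inside q1, jb (19,−10), jc (−4,−58) and top jar (22,−41) mm. First I'll move to the +x side of the lever with the gripper shut.

Call:
{"method": "play_rows", "body": {"series": [[-1,4,-1.3,0,0,0,5.2],[-1,8,-2.6,0,0,0,10.4],[-1,12,-3.9,0,0,0,15.6],[-1,16,-5.2,0,0,0,20.6],[-1,16,-5.2,0,0,0,20.6]], "squeeze": 40}}

```text
time: 0.52
ee_pos: [0.3923, -0.412, 0.2472]
eef_rot: [0.999, 0.052, 0.001, -0.003]
contact_force: [-1.0, -0.5, 1.2]
width: 0.0259
```

Call:
{"method": "play_rows", "body": {"series": [[-1,3.3,-2.6,0,0,0,0],[-1,6.6,-5.2,0,0,0,0],[-1,10,-7.9,0,0,0,0],[-1,13.3,-10.5,0,0,0,0],[-1,13.3,-10.5,0,0,0,0]]}}

```text
time: 0.93
ee_pos: [0.517, -0.2895, 0.2477]
eef_rot: [0.999, 0.054, 0.002, -0.004]
contact_force: [0.2, -0.3, 0.5]
width: 0.0001
```

```bash
cat >> h.py <<'E'
C=np.array([.5128,.0138]);A=np.radians(6.)
def tray(x,y): return C+np.array([[np.cos(A),-np.sin(A)],[np.sin(A),np.cos(A)]])@[x,y]
def go(s,xy,z,yaw):
    "cm shift and deg turn in tool axes to TCP pose (tool down, yaw of tool x in deg)"
    r=R.from_quat(s["eef_rot"]); t=R.from_euler("z",yaw,degrees=True)*R.from_rotvec([np.pi,0,0])
    d=r.inv().apply(np.array([*xy,z])-s["ee_pos"])*100
    return np.round(d,2),np.round((r.inv()*t).as_rotvec(degrees=True),2)
E
python3 - <<'E'
from h import *
from bench import monitor
s=monitor.observe();print(s["time"],s["ee_pos"],s["width"],s["joint_pos"])
print(go(s,(.51,-.298),.137,6))
E
```

```text
0.9333 [ 0.51703901 -0.28946587  0.24774239] 0.0001309053613721356 [-0.63178344  0.34936399  1.52649886  0.00843383  1.26817766  0.82833351]
(array([-0.83,  0.86, 11.07]), array([-0.44, -0.21,  0.2 ]))
```

Call:
{"method": "play_rows", "body": {"series": [[-1,-0.8,0.9,2.8,0,0,0],[-1,-0.8,0.9,5.6,0,0,0],[-1,-0.8,0.9,8.4,0,0,0],[-1,-0.8,0.9,11.1,0,0,0],[-1,-0.8,0.9,11.1,0,0,0]]}}

```text
time: 1.35
ee_pos: [0.5068, -0.2961, 0.1314]
eef_rot: [0.998, 0.054, -0.002, -0.007]
contact_force: [-0.7, 0.9, -1.3]
width: 0.0001
```

Call:
{"method": "play_rows", "body": {"series": [[-1,-1.5,-0.1,0,0,0,0],[-1,-3,-0.3,0,0,0,0],[-1,-4.5,-0.4,0,0,0,0],[-1,-6,-0.6,0,0,0,0],[-1,-7,-0.7,0,0,0,0]]}}

```text
time: 1.77
ee_pos: [0.436, -0.2975, 0.1332]
eef_rot: [0.998, 0.054, -0.002, -0.006]
contact_force: [0.6, 0.2, 0.7]
width: 0.0001
```

Call:
{"method": "play_rows", "body": {"series": [[-1,-1.2,-0.1,0,0,0,0],[-1,-2.4,-0.2,0,0,0,0],[-1,-3.6,-0.4,0,0,0,0],[-1,-4.8,-0.5,0,0,0,0],[-1,-5.2,-0.5,0,0,0,0]]}}

```text
time: 2.18
ee_pos: [0.3814, -0.2975, 0.1332]
eef_rot: [0.999, 0.054, -0.003, -0.007]
contact_force: [0.0, 0.1, 0.2]
width: -0.0
```

Run:
```python
from h import *
from bench import monitor,vision
im=vision.camera("side");crop(im,200,60,200,150,4,"pics/s1.png")
s=monitor.observe();print(s["time"],s["ee_pos"],s["contact_force"])
```

```text
2.2333 [ 0.38160015 -0.29771214  0.13324646] [-0.81903419 -1.02234007 -0.09344801]
```

View pics/s1.png

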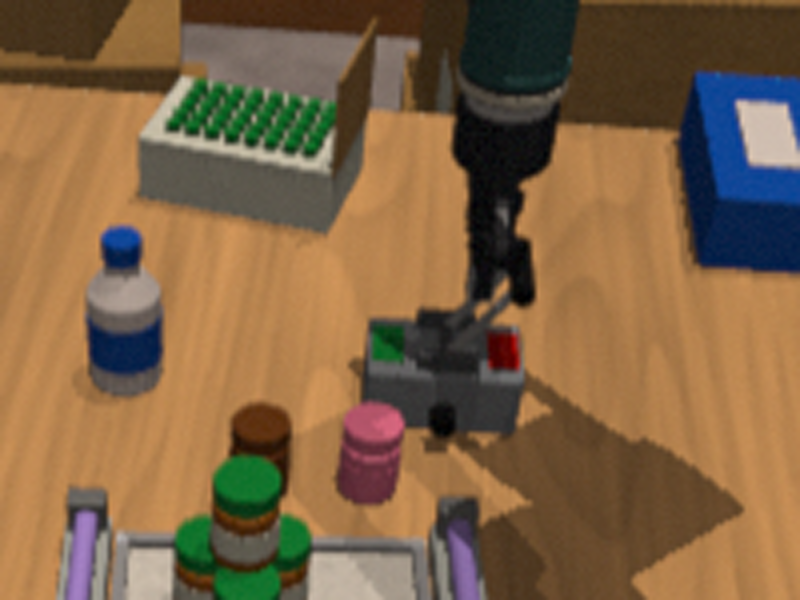

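The lever bar, at crop (522,285), now lies over the red patch, so the lamp is off. I'll lift and travel above the top jar.

Call:
{"method": "play_rows", "body": {"series": [[-1,0,0,-4,0,0,0],[-1,0,0,-8,0,0,0],[-1,0,0,-12,0,0,0],[-1,2,-3,-12,0,0,0],[-1,4.2,-6,-12,0,0,0]]}}

```text
time: 2.65
ee_pos: [0.4195, -0.2374, 0.2571]
eef_rot: [0.999, 0.052, 0.0, -0.005]
contact_force: [0.6, -0.1, -1.0]
width: -0.0003
```

Call:
{"method": "play_rows", "body": {"series": [[1,2.3,-3.3,0,0,0,0],[1,4.6,-6.5,0,0,0,0],[1,6.9,-9.8,0,0,0,0],[1,9.2,-13,0,0,0,0],[1,11.5,-16.3,0,0,0,0]]}}

```text
time: 3.07
ee_pos: [0.518, -0.0615, 0.2589]
eef_rot: [0.999, 0.052, 0.001, -0.004]
contact_force: [1.2, 0.7, 0.4]
width: 0.061
```

Run:
```python
from h import *
from bench import monitor,vision
s=monitor.observe();print(s["time"],s["ee_pos"],s["width"])
print(go(s,(.5388,-.0246),.20,6),go(s,(.5388,-.0246),.123,6))
```

```text
3.0667 [ 0.51802089 -0.06146861  0.25889705] 0.061005700328334286
(array([ 2.44, -3.4 ,  5.92]), array([-0.5 , -0.11, -0.05])) (array([ 2.42, -3.33, 13.62]), array([-0.5 , -0.11, -0.05]))
```

Next I'll align, descend and close.

Call:
{"method": "play_rows", "body": {"series": [[1,1.3,-1.8,0,-0.5,0,0],[1,2.4,-3.4,0,-0.5,0,0],[1,2.4,-3.4,2,-0.5,0,0],[1,2.4,-3.4,4,-0.5,0,0],[1,2.4,-3.4,5,-0.5,0,0]]}}

```text
time: 3.48
ee_pos: [0.5377, -0.0238, 0.2072]
eef_rot: [0.999, 0.053, -0.0, -0.0]
contact_force: [-0.9, -0.2, 0.1]
width: 0.0854
```

Run:
```python
from h import *
from bench import monitor,vision
s=monitor.observe();print(s["time"],s["ee_pos"],s["width"])
print(go(s,(.5388,-.0246),.123,6))
```

```text
3.4833 [ 0.5377409  -0.02377722  0.2072475 ] 0.08535897427588565
(array([0.1 , 0.1 , 8.42]), array([-0.05,  0.02,  0.03]))
```

Call:
{"method": "play_rows", "body": {"series": [[1,0.1,0.1,2.5,0,0,0],[1,0.1,0.1,5,0,0,0],[1,0.1,0.1,7,0,0,0],[1,0.1,0.1,8.4,0,0,0],[1,0.1,0.1,8.4,0,0,0]], "squeeze": 30}}

```text
time: 3.9
ee_pos: [0.5367, -0.0245, 0.1204]
eef_rot: [0.999, 0.052, -0.003, -0.001]
contact_force: [-0.1, -0.5, -0.5]
width: 0.0855
```

Call:
{"method": "play_rows", "body": {"series": [[-0.2,0,0,0,0,0,0],[-0.2,0,0,0,0,0,0],[-0.2,0,0,0,0,0,0],[-0.2,0,0,0,0,0,0],[-0.2,0,0,0,0,0,0]]}}

```text
time: 4.32
ee_pos: [0.5377, -0.0248, 0.1216]
eef_rot: [0.999, 0.052, -0.002, -0.001]
contact_force: [-0.2, -0.6, 3.0]
width: 0.0472
```

Run:
```python
from h import *
from bench import monitor,vision
s=monitor.observe();print(s["time"],s["ee_pos"],s["width"],s["contact_force"])
```

```text
4.3167 [ 0.5376998  -0.02482739  0.12158965] 0.04724410660348797 [-0.19846745 -0.6349773   2.99002581]
```

Call:
{"method": "play_rows", "body": {"series": [[-0.2,0,0,-1,0,0,0],[-0.2,0,0,-3,0,0,0],[-0.2,0,0,-5,0,0,0],[-0.2,-1.5,-2,-6,0,0,0],[-0.2,-4,-5,-6,0,0,0]]}}

```text
time: 4.73
ee_pos: [0.498, 0.0193, 0.1856]
eef_rot: [0.999, 0.051, 0.003, 0.0]
contact_force: [1.2, 1.2, -1.2]
width: 0.0473
```

Call:
{"method": "play_rows", "body": {"series": [[-0.2,-1.5,-2,0,0,0,0],[-0.2,-3,-3.8,0,0,0,0],[-0.2,-3.7,-4.6,0,0,0,0],[-0.2,-3.7,-4.6,0,0,0,0],[-0.2,-3.7,-4.6,0,0,0,0]]}}

```text
time: 5.15
ee_pos: [0.4571, 0.0612, 0.1859]
eef_rot: [0.999, 0.052, 0.004, 0.0]
contact_force: [0.3, -0.1, -1.7]
width: 0.0473
```

Run:
```python
from h import *
from bench import monitor,vision
s=monitor.observe();print(s["time"],s["ee_pos"],s["width"],s["contact_force"])
print(go(s,tray(-.055,.055),.0525,6))
```

```text
5.15 [0.45713269 0.06116039 0.18590258] 0.047339909132917905 [ 0.27737136 -0.06427944 -1.73517128]
(array([-0.56, -0.23, 13.34]), array([ 0.08, -0.45, -0.08]))
```

Call:
{"method": "play_rows", "body": {"series": [[-0.2,-0.5,-0.2,3,0,-0.4,0],[-0.2,-0.5,-0.2,6,0,-0.4,0],[-0.2,-0.5,-0.2,9,0,-0.4,0],[-0.2,-0.5,-0.2,11,0,-0.4,0],[-0.2,-0.5,-0.2,12,0,-0.4,0]]}}

```text
time: 5.57
ee_pos: [0.4533, 0.0615, 0.0634]
eef_rot: [0.999, 0.051, -0.001, 0.001]
contact_force: [-0.1, 0.3, -0.8]
width: 0.0474
```

Run:
```python
from h import *
from bench import monitor,vision
s=monitor.observe();print(s["time"],s["ee_pos"],s["width"],s["contact_force"])
print(go(s,tray(-.055,.055),.0525,6))
```

```text
5.5667 [0.45325266 0.06148336 0.06336464] 0.047444795910258054 [-0.13047784  0.29917055 -0.75736234]
(array([-0.07, -0.14,  1.09]), array([ 0.08,  0.09, -0.13]))
```

Call:
{"method": "play_rows", "body": {"series": [[-0.2,0,0,0.4,0,0,0],[-0.2,0,0,0.8,0,0,0],[-0.2,0,0,1.1,0,0,0],[-0.2,0,0,1.1,0,0,0],[-0.2,0,0,1.1,0,0,0]]}}

```text
time: 5.98
ee_pos: [0.454, 0.0613, 0.0529]
eef_rot: [0.999, 0.051, -0.0, 0.001]
contact_force: [0.1, 0.4, -1.6]
width: 0.0472
```

Call:
{"method": "play_rows", "body": {"series": [[1,0,0,0,0,0,0],[1,0,0,0,0,0,0],[1,0,0,0,0,0,0],[1,0,0,0,0,0,0],[1,0,0,0,0,0,0]]}}

```text
time: 6.4
ee_pos: [0.4542, 0.0613, 0.0531]
eef_rot: [0.999, 0.051, 0.0, 0.001]
contact_force: [-0.8, 0.5, 0.4]
width: 0.0852
```

Call:
{"method": "play_rows", "body": {"series": [[1,0,0,-3,0,0,0],[1,0,0,-6,0,0,0],[1,0,0,-9,0,0,0],[1,0,0,-12,0,0,0],[1,0,0,-14,0,0,0]]}}

```text
time: 6.82
ee_pos: [0.4548, 0.0616, 0.1959]
eef_rot: [0.999, 0.051, 0.002, 0.001]
contact_force: [1.4, -0.1, 0.9]
width: 0.0853
```

Call:
{"method": "play_rows", "body": {"series": [[1,0,0,-3,0,0,-7],[1,-4,0,-4,0,0,-14],[1,-8,0,-4,0,0,-21],[1,-8,0,-4,0,0,-28],[1,-8,0,-4,0,0,-35]]}}

```text
time: 7.23
ee_pos: [0.3719, 0.0536, 0.2355]
eef_rot: [0.936, 0.352, 0.001, 0.001]
contact_force: [0.5, 0.1, 0.3]
width: 0.0854
```

Run:
```python
from h import *
from bench import monitor,vision
im=vision.camera("top");crop(im,200,140,220,150,3.6,"pics/c2.png")
s=monitor.observe();print(s["time"],s["ee_pos"],s["width"],s["contact_force"])
print(go(s,(.5323,.0063),.2,96))
```

```text
7.2833 [0.37362858 0.05355269 0.23579789] 0.08515308684025025 [-0.25132599  0.7603013  -0.55837689]
(array([ 8.71, 14.06,  3.65]), array([ 2.400e-01,  2.000e-02, -5.436e+01]))
```

View pics/c2.png

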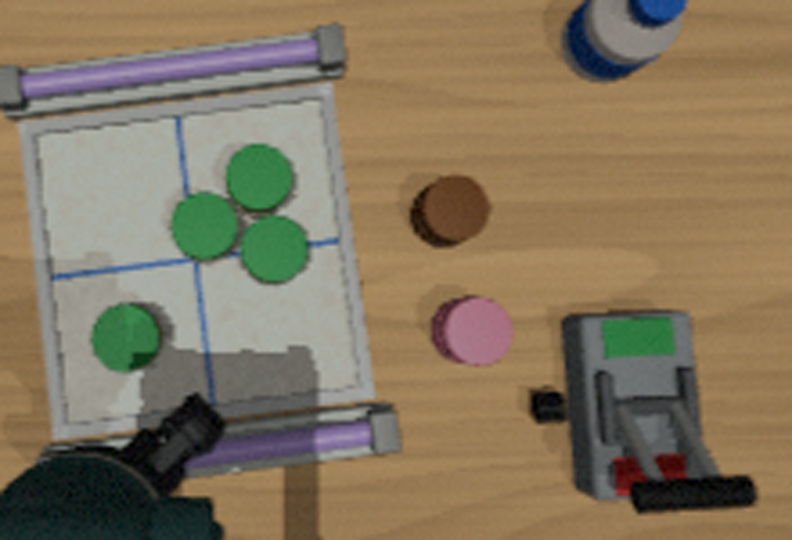

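The first jar stands in q2 at crop (126,338), the other three haven't moved, and the lever bar is over red at (693,493). Next I'll turn to yaw 96° above jb.

Call:
{"method": "play_rows", "body": {"series": [[1,1.8,2.9,0,0,0,-7],[1,3.6,5.8,0,0,0,-14],[1,5.4,8.7,0,0,0,-21],[1,7.2,11.6,0,0,0,-28],[1,8.7,14.1,0,0,0,-35]]}}

```text
time: 7.7
ee_pos: [0.5348, 0.0052, 0.2363]
eef_rot: [0.784, 0.621, 0.001, 0.002]
contact_force: [0.2, -0.7, -0.0]
width: 0.0852
```

Call:
{"method": "play_rows", "body": {"series": [[1,0,0,1,0,0,-7],[1,0,0,2,0,0,-14],[1,0,0,3.6,0,0,-19.4],[1,0,0,3.6,0,0,-19.4],[1,0,0,3.6,0,0,-19.4]]}}

```text
time: 8.12
ee_pos: [0.5343, 0.0053, 0.1996]
eef_rot: [0.67, 0.743, 0.0, 0.001]
contact_force: [0.1, 0.5, 0.1]
width: 0.0851
```

Run:
```python
from h import *
from bench import monitor,vision
s=monitor.observe();print(s["time"],s["ee_pos"],s["width"],s["joint_pos"])
print(go(s,(.5323,.006),.12,96))
print(go(s,(.5323,.006),.053,96))
```

```text
8.1167 [0.53428548 0.0052883  0.199577  ] 0.08508055485821182 [-1.18531116e-01  3.15521499e-01  1.71269173e+00 -1.46668500e-03
  1.11111323e+00 -2.21594999e-01]
(array([ 0.11, -0.21,  7.96]), array([ 0.11,  0.1 , -0.06]))
(array([ 0.12, -0.22, 14.66]), array([ 0.11,  0.1 , -0.06]))
```

Call:
{"method": "play_rows", "body": {"series": [[1,0.1,-0.2,3,0,0,0],[1,0.1,-0.2,6,0,0,0],[1,0.1,-0.2,9,0,0,0],[1,0.1,-0.2,10.5,0,0,0],[1,0.1,-0.2,11,0,0,0]]}}

```text
time: 8.53
ee_pos: [0.5311, 0.0061, 0.0879]
eef_rot: [0.671, 0.742, -0.001, -0.0]
contact_force: [-0.6, -0.2, 0.4]
width: 0.0857
```

Call:
{"method": "play_rows", "body": {"series": [[1,0,0,1.2,0,0,0],[1,0,0,2.4,0,0,0],[1,0,0,3.5,0,0,0],[1,0,0,3.5,0,0,0],[1,0,0,3.5,0,0,0]]}}

```text
time: 8.95
ee_pos: [0.5315, 0.0061, 0.0534]
eef_rot: [0.671, 0.741, -0.001, 0.0]
contact_force: [-0.1, -1.3, 0.4]
width: 0.0854
```

Call:
{"method": "play_rows", "body": {"series": [[-0.2,0,0,0,0,0,0],[-0.2,0,0,0,0,0,0],[-0.2,0,0,0,0,0,0],[-0.2,0,0,0,0,0,0],[-0.2,0,0,0,0,0,0]]}}

```text
time: 9.37
ee_pos: [0.5324, 0.006, 0.0543]
eef_rot: [0.671, 0.741, -0.0, 0.001]
contact_force: [0.2, 0.3, 6.9]
width: 0.0475
```

Run:
```python
from h import *
from bench import monitor,vision
s=monitor.observe();print(s["time"],s["ee_pos"],s["width"],s["contact_force"])
print(go(s,tray(.053,.055),s["ee_pos"][2]+.001,96))
```

```text
9.3667 [0.53235284 0.00601476 0.05433337] 0.04749633281680122 [0.21477752 0.28388695 6.85624449]
(array([ 6.5 ,  3.4 , -0.11]), array([ 0.05,  0.09, -0.35]))
```

Call:
{"method": "play_rows", "body": {"series": [[-0.2,0,0,-1,0,0,0],[-0.2,0,0,-3,0,0,0],[-0.2,0,0,-5,0,0,0],[-0.2,2,1,-5,0,0,0],[-0.2,4,2,-5,0,0,0]]}}

```text
time: 9.78
ee_pos: [0.5492, 0.0475, 0.1064]
eef_rot: [0.672, 0.74, 0.001, 0.002]
contact_force: [-0.4, -0.3, -1.7]
width: 0.0469
```

Call:
{"method": "play_rows", "body": {"series": [[-0.2,1.5,0.8,0,0,0,0],[-0.2,2.5,1.4,0,0,0,0],[-0.2,2.5,1.4,0,0,0,0],[-0.2,2.5,1.4,1.5,0,0,0],[-0.2,2.5,1.4,3,0,0,0]]}}

```text
time: 10.2
ee_pos: [0.5614, 0.0735, 0.0769]
eef_rot: [0.672, 0.741, 0.001, 0.003]
contact_force: [0.3, -0.3, -1.7]
width: 0.0473
```

Run:
```python
from h import *
from bench import monitor,vision
s=monitor.observe();print(s["time"],s["ee_pos"],s["width"],s["contact_force"])
print(go(s,tray(.053,.055),.0555,96))
```

```text
10.2 [0.56137421 0.07347632 0.07694663] 0.04729175808688138 [ 0.31650085 -0.2925268  -1.70904449]
(array([ 0.08, -0.17,  2.14]), array([ 0.3 ,  0.15, -0.43]))
```

Call:
{"method": "play_rows", "body": {"series": [[-0.2,0,0,0.8,0.3,0.1,0],[-0.2,0,0,1.6,0.3,0.1,0],[-0.2,0,0,2.1,0.3,0.1,0],[-0.2,0,0,2.1,0.3,0.1,0],[-0.2,0,0,2.1,0.3,0.1,0]]}}

```text
time: 10.62
ee_pos: [0.5614, 0.0732, 0.0559]
eef_rot: [0.672, 0.741, -0.0, 0.0]
contact_force: [-0.1, 0.0, -1.6]
width: 0.0475
```

Call:
{"method": "play_rows", "body": {"series": [[1,0,0,0,0,0,0],[1,0,0,0,0,0,0],[1,0,0,0,0,0,0],[1,0,0,0,0,0,0],[1,0,0,0,0,0,0]]}}

```text
time: 11.03
ee_pos: [0.5617, 0.0732, 0.0563]
eef_rot: [0.672, 0.741, -0.0, 0.0]
contact_force: [0.0, 0.7, -0.5]
width: 0.0852
```

Call:
{"method": "play_rows", "body": {"series": [[1,0,0,-3,0,0,0],[1,0,0,-6,0,0,0],[1,0,0,-9,0,0,0],[1,0,0,-12,0,0,0],[1,0,0,-14,0,0,0]]}}

```text
time: 11.45
ee_pos: [0.5626, 0.0734, 0.1994]
eef_rot: [0.672, 0.741, 0.001, 0.002]
contact_force: [0.8, 0.3, 0.3]
width: 0.0854
```

Call:
{"method": "play_rows", "body": {"series": [[1,-2.3,-1.1,0,0,0,7],[1,-4.6,-2.2,0,0,0,14],[1,-6.9,-3.3,0,0,0,21],[1,-9.2,-4.5,0,0,0,28],[1,-11.3,-5.6,0,0,0,35]]}}

```text
time: 11.87
ee_pos: [0.5171, -0.0455, 0.1996]
eef_rot: [0.865, 0.502, 0.001, 0.002]
contact_force: [0.1, -0.1, -0.7]
width: 0.0855
```

Call:
{"method": "play_rows", "body": {"series": [[1,0,0,0,0,0,7],[1,0,0,0,0,0,14],[1,0,0,0,0,0,21],[1,0,0,0,0,0,28],[1,0,0,0,0,0,35]]}}

```text
time: 12.28
ee_pos: [0.517, -0.0456, 0.1997]
eef_rot: [0.977, 0.215, 0.002, 0.001]
contact_force: [-0.0, -0.0, -0.3]
width: 0.0854
```

Call:
{"method": "play_rows", "body": {"series": [[1,0,0,0,0,0,7],[1,0,0,0,0,0,14],[1,0,0,0,0,0,20],[1,0,0,0,0,0,20],[1,0,0,0,0,0,20]]}}

```text
time: 12.7
ee_pos: [0.5169, -0.0456, 0.1998]
eef_rot: [0.999, 0.044, 0.002, 0.001]
contact_force: [-0.3, 0.6, 0.7]
width: 0.0856
```

Run:
```python
from h import *
from bench import monitor,vision
s=monitor.observe();print(s["time"],s["ee_pos"],s["width"],s["contact_force"])
print(go(s,(.5152,-.044),.053,6))
```

```text
12.7 [ 0.51690288 -0.04560521  0.19981413] 0.08561439163628563 [-0.32479358  0.55550286  0.66251755]
(array([-0.22, -0.2 , 14.68]), array([ 0.09, -0.24, -0.94]))
```

Call:
{"method": "play_rows", "body": {"series": [[1,-0.2,-0.2,3,0,-0.2,-0.9],[1,-0.2,-0.2,6,0,-0.2,-0.9],[1,-0.2,-0.2,9,0,-0.2,-0.9],[1,-0.2,-0.2,10.5,0,-0.2,-0.9],[1,-0.2,-0.2,11,0,-0.2,-0.9]]}}

```text
time: 13.12
ee_pos: [0.5132, -0.0435, 0.0872]
eef_rot: [0.999, 0.054, -0.002, 0.0]
contact_force: [-0.5, 0.5, -0.6]
width: 0.0853
```

Call:
{"method": "play_rows", "body": {"series": [[1,0,0,1.2,0,0,0],[1,0,0,2.4,0,0,0],[1,0,0,3.5,0,0,0],[1,0,0,3.5,0,0,0],[1,0,0,3.5,0,0,0]]}}

```text
time: 13.53
ee_pos: [0.5132, -0.0435, 0.0526]
eef_rot: [0.999, 0.054, -0.002, 0.0]
contact_force: [0.5, -0.1, 0.1]
width: 0.0853
```

Call:
{"method": "play_rows", "body": {"series": [[-0.2,0,0,0,0,0,0],[-0.2,0,0,0,0,0,0],[-0.2,0,0,0,0,0,0],[-0.2,0,0,0,0,0,0],[-0.2,0,0,0,0,0,0]]}}

```text
time: 13.95
ee_pos: [0.514, -0.0437, 0.0536]
eef_rot: [0.999, 0.054, -0.001, 0.0]
contact_force: [-0.6, 0.5, 5.5]
width: 0.0476
```

Run:
```python
from h import *
from bench import monitor,vision
s=monitor.observe();print(s["time"],s["ee_pos"],s["width"],s["contact_force"])
print(go(s,tray(-.055,-.055),s["ee_pos"][2]+.001,6))
```

```text
13.95 [ 0.51397461 -0.04371972  0.05360263] 0.04760849796037388 [-0.6173483   0.48754565  5.52578805]
(array([-5.01, -0.25, -0.09]), array([0.04, 0.14, 0.24]))
```

Call:
{"method": "play_rows", "body": {"series": [[-0.2,0,0,-0.8,0,0,0],[-0.2,0,0,-2,0,0,0],[-0.2,-1.5,0,-2,0,0,0],[-0.2,-3.2,-0.2,-2,0,0,0],[-0.2,-5,-0.3,-2,0,0,0]]}}

```text
time: 14.37
ee_pos: [0.4643, -0.0462, 0.0746]
eef_rot: [0.999, 0.055, -0.0, 0.001]
contact_force: [-0.8, 0.4, -0.8]
width: 0.0473
```

Run:
```python
from h import *
from bench import monitor,vision
s=monitor.observe();print(s["time"],s["ee_pos"],s["width"],s["contact_force"])
print(go(s,tray(-.055,-.055),.0545,6))
```

```text
14.3667 [ 0.46425789 -0.04622429  0.07464196] 0.047265054834084504 [-0.75851435  0.36817066 -0.8213968 ]
(array([-0.04,  0.04,  2.01]), array([0.07, 0.04, 0.26]))
```

Call:
{"method": "play_rows", "body": {"series": [[-0.2,0,0,0.8,0,0,0],[-0.2,0,0,1.6,0,0,0],[-0.2,0,0,2,0,0,0],[-0.2,0,0,2,0,0,0],[-0.2,0,0,2,0,0,0]]}}

```text
time: 14.78
ee_pos: [0.465, -0.0463, 0.0544]
eef_rot: [0.999, 0.055, -0.0, 0.001]
contact_force: [0.6, 0.6, -0.5]
width: 0.0471
```

Call:
{"method": "play_rows", "body": {"series": [[1,0,0,0,0,0,0],[1,0,0,0,0,0,0],[1,0,0,0,0,0,0],[1,0,0,0,0,0,0],[1,0,0,0,0,0,0]]}}

```text
time: 15.2
ee_pos: [0.4652, -0.0464, 0.0545]
eef_rot: [0.999, 0.055, -0.0, 0.001]
contact_force: [-0.2, -0.4, 0.5]
width: 0.0853
```

Call:
{"method": "play_rows", "body": {"series": [[1,0,0,-3,0,0,0],[1,0,0,-7,0,0,0],[1,0,0,-11,0,0,0],[1,0,0,-15,0,0,0],[1,0,0,-19,0,0,0]]}}

```text
time: 15.62
ee_pos: [0.4645, -0.0459, 0.2465]
eef_rot: [0.999, 0.055, -0.0, 0.001]
contact_force: [1.4, -0.4, -0.1]
width: 0.0854
```

Call:
{"method": "play_rows", "body": {"series": [[-1,-1.8,2.3,0,0,0,0],[-1,-3.6,4.6,0,0,0,0],[-1,-5.5,7,0,0,0,0],[-1,-7.4,9.3,0,0,0,0],[-1,-9.3,11.6,0,0,0,0]]}}

```text
time: 16.03
ee_pos: [0.3838, -0.1721, 0.247]
eef_rot: [0.998, 0.055, 0.0, 0.001]
contact_force: [0.3, 0.4, -0.5]
width: 0.0254
```

Call:
{"method": "play_rows", "body": {"series": [[-1,-1.8,2.3,0,0,0,0],[-1,-3.6,4.6,0,0,0,0],[-1,-5.5,7,0,0,0,0],[-1,-7.4,9.3,0,0,0,0],[-1,-9.3,11.6,0,0,0,0]]}}

```text
time: 16.45
ee_pos: [0.303, -0.2986, 0.2473]
eef_rot: [0.998, 0.055, 0.0, 0.001]
contact_force: [0.8, 0.3, 0.7]
width: -0.0
```

Run:
```python
from h import *
from bench import monitor,vision
s=monitor.observe();print(s["time"],s["ee_pos"],s["width"],s["contact_force"])
print(go(s,(.298,-.302),.137,6))
p=vision.camera_params("top")
im=vision.camera("top");crop(im,200,140,220,150,3.6,"pics/c3.png")
g=cv2.inRange(cv2.cvtColor(im,cv2.COLOR_BGR2HSV),(50,80,40),(80,255,255))
n,l,st,c=cv2.connectedComponentsWithStats(g)
for i in range(1,n):
    if st[i,4]>100:
        w=hit(p,c[i],.076)[:2]-C; print(c[i].round(1),st[i,4],(R.from_euler('z',-A).apply([*w,0])[:2]*1000).round(1))
```

```text
16.45 [ 0.30295721 -0.29860073  0.24734276] -2.573187533628925e-05 [0.78068173 0.32088695 0.68339149]
(array([-0.53,  0.26, 11.03]), array([ 0.11, -0.02,  0.3 ]))
[500.1 143.4] 115 [  91.7 -650.6]
[499.2 151. ] 116 [  72.6 -644.5]
[499.2 158.7] 116 [  52.8 -640.6]
[498.4 166.3] 125 [  33.7 -634.7]
[497.9 174. ] 134 [  14.2 -629.6]
[497.6 181.7] 137 [  -5.2 -625. ]
[271.4 188.9] 268 [ 48.  -52.6]
[230.  192.1] 271 [53. 53.]
[497.2 189.6] 144 [ -24.7 -620.2]
[497.  197.4] 152 [ -44.2 -615.8]
[156.1 224.9] 282 [ -6.4 247.3]
[276.8 227.9] 268 [-51.5 -53.5]
[234.5 233.4] 273 [-52.1  53.6]
[376.9 233.1] 204 [ -95.5 -300.8]
[152.2 242.1] 294 [-48.1 260.8]
[148.2 259.6] 308 [-90.  274.7]
```

View pics/c3.png

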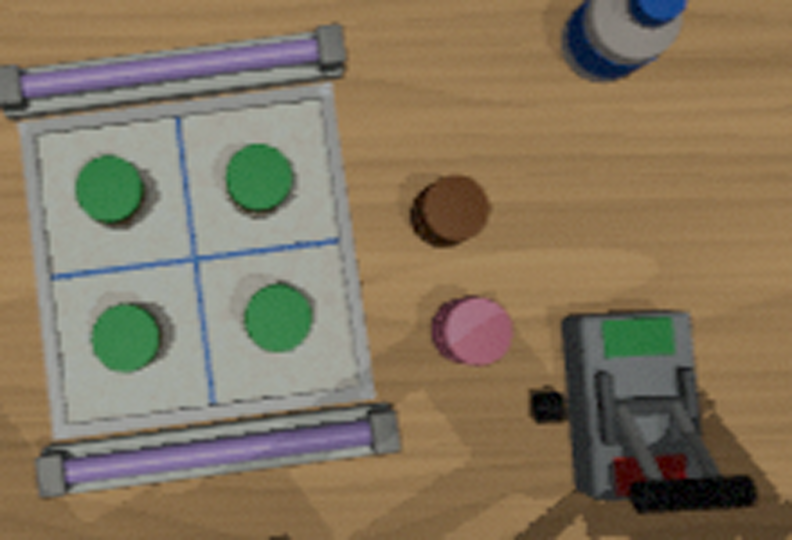

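All four jars stand well inside their quarters, within 4 mm of (±52, ±53), and the lever is still off. Now I'll push the lever from the −x side to green.

Call:
{"method": "play_rows", "body": {"series": [[-1,-0.5,0.3,2.8,0,0,0],[-1,-0.5,0.3,5.6,0,0,0],[-1,-0.5,0.3,8.4,0,0,0],[-1,-0.5,0.3,11,0,0,0],[-1,-0.5,0.3,11,0,0,0]]}}

```text
time: 16.92
ee_pos: [0.2943, -0.3044, 0.1341]
eef_rot: [0.999, 0.054, -0.003, -0.0]
contact_force: [0.0, 0.4, -0.1]
width: -0.0003
```

Call:
{"method": "play_rows", "body": {"series": [[-1,1.5,0.1,0,0,0,0],[-1,3,0.3,0,0,0,0],[-1,4.5,0.4,0,0,0,0],[-1,6,0.6,0,0,0,0],[-1,7,0.7,0,0,0,0]]}}

```text
time: 17.33
ee_pos: [0.3667, -0.3044, 0.135]
eef_rot: [0.999, 0.055, -0.002, 0.0]
contact_force: [-1.3, -0.3, 0.3]
width: -0.0001
```

Call:
{"method": "play_rows", "body": {"series": [[-1,1.2,0.1,0,0,0,0],[-1,2.4,0.2,0,0,0,0],[-1,3.6,0.4,0,0,0,0],[-1,4.8,0.5,0,0,0,0],[-1,5.2,0.5,0,0,0,0]]}}

```text
time: 17.75
ee_pos: [0.4213, -0.3042, 0.1349]
eef_rot: [0.998, 0.055, -0.001, 0.001]
contact_force: [0.2, -1.3, 0.1]
width: 0.0002
```

Call:
{"method": "play_rows", "body": {"series": [[-1,-1.5,0,0,0,0,0],[-1,-3,0,-1,0,0,0],[-1,-3,0,-5,0,0,0],[-1,-5,0,-9,0,0,0],[-1,-7,0,-12,0,0,0]]}}

```text
time: 18.17
ee_pos: [0.3509, -0.3114, 0.2565]
eef_rot: [0.998, 0.055, -0.002, 0.001]
contact_force: [-0.7, -0.2, 0.6]
width: 0.0001
```

Call:
{"method": "play_rows", "body": {"series": [[-1,-3,2,0,0,0,0],[-1,-5,5,0,0,0,0],[-1,-5,8,0,0,0,0],[-1,-5,8,0,0,0,0],[-1,-5,8,0,0,0,0]]}}

```text
time: 18.58
ee_pos: [0.3087, -0.3974, 0.2565]
eef_rot: [0.999, 0.054, -0.002, 0.001]
contact_force: [0.3, 0.5, -0.2]
width: 0.0004
```

Run:
```python
from h import *
from bench import monitor,vision
s=monitor.observe();print(s["time"],s["ee_pos"],s["contact_force"])
im=vision.camera("top");crop(im,200,140,220,150,3.6,"pics/c4.png")
```

```text
18.5833 [ 0.30872529 -0.39735755  0.25647542] [ 0.28199581  0.52657676 -0.22692983]
```

View pics/c4.png

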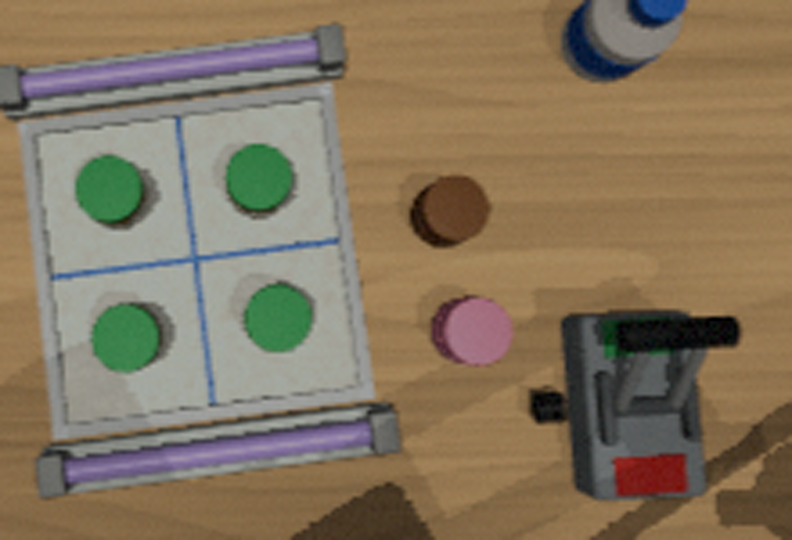

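The bar is back at the green end at (678,333), the same pixels as at the start. The jars are at (109,188), (260,177), (126,338) and (279,317), one per quarter, and the arm is clear.

```bash
python3 -c "
from bench import ticket
print(ticket.job_done())"
```

```text
the job is handed in; nothing more can be done
None
```

The job is done and handed in at about 18.6 s of the 72 s allowed; no verdict was reported.

- **Lever:** I threw it to red before touching any jar. After the jars were spread I pushed it back to green. In the last picture its bar lies at the same pixels as at the start, which was fully on.
- **Jars:** I moved three jars. The fourth already stood inside its quarter, so I left it. Measured before the lever went back on, all four stood within 4 mm of (±52, ±53) mm from the tray centre; the limits are 22 to 88 mm. The last picture shows them unchanged, one per quarter.
- **Upright and on the floor:** I judged this from the pictures and the release heights, not from a separate tilt measurement.
- **Bottle and tape dispenser:** The arm never went near either. The bottle looks unmoved in the last picture; the tape dispenser was outside that crop, so I did not check it at the end.
- **Robot:** It ended clear of everything, with contact force at noise level. None of the checks I made failed or disagreed.

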